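# Clamp a leg blank with the eccentric cam lever and hold it

### The job

Set the wooden leg blank down flat in the clamping jig, between the cam and the spring jaw, with its plain end close to the end stop (a gap of up to 10 mm is fine) and its tenon pointing away from the stop, and let go of it. Then take the cam lever by its upright knob, swing it round to the cam's highest lift, where the lever stands square to the blank and the jaw is pushed back the most, and finish while still holding it there: the lever is sprung and turns back if let go. Leave the router, the glue bottle and the sanding block where they are.

Things in the scene. Friction and masses are not known exactly. Their poses are not given: they have to be found in the camera images.
- work_center (a point): Leg blank of pale wood, loose, standing on the bench: a block 150 long (x) x 40 wide (y) x 65 mm high (z), with a tenon 18 mm wide x 37 mm high sticking out 30 mm from the middle of its +x end; about 0.22 kg. The point is the centre of the block (without the tenon), 32.5 mm above its underside. x runs along the blank towards the tenon, z is up.
- bed (a point): Fixed point of the jig: where work_center lies with the blank home, plain end touching the end stop and one side just touching the unpressed jaw. x runs along the bed away from the end stop, y from cam to jaw, z up. The blank stands on the jig's base, 32.5 mm below this point. It has 10 mm of play (5 mm with the lever at 0.36 rad), all on the cam's side (-y) of this point.
- jig: The fixed jig: plywood base 260 x 260 x 18 mm flat on the bench, origin at the centre of its underside, axes as bed, which lies 15 mm to -x and 55 mm to +y of it. End stop: wooden block, 34 mm wide, 32 mm high above the base, its face 90 mm to -x of the origin. Fixed backing behind the jaw: 110 x 25 mm, 34 mm high, centred 20 mm to +x and 115 mm to +y.
- cam_pivot (a point): Upright pivot of the cam, in the jig's base, 35 mm to +x and 60 mm to -y of bed (in the bed's axes); the point is on the cam's top face, 22 mm above the base. It turns with the lever: its x axis points from the knob to the pivot. The cam is a wooden disc of 60 mm diameter, 20 mm thick, set 14 mm off its pivot on the side opposite the lever.
- cam_knob (a point): Upright round wooden knob on the end of the cam lever, 24 mm diameter, axis vertical, 120 mm from the pivot. Its top is 66 mm above the jig's base; the point is on its axis, 45 mm above the base. The flat lever under it is 18 mm wide with its top 18 mm above the base. The knob does not spin on the lever; it turns with it.
- cam (a joint): Cam lever angle (rad), anticlockwise from above. 0: lever along the bed's -x, parallel to the blank, cam drawn back. 1.57: along the bed's -y, square to the blank and away from it: highest lift, 14 mm more than at 0. Stops at 0 and 2.1; past 1.57 the lift falls again. Sprung back towards 0; turning it with the blank in takes up to 1 N m, 8 N at the knob. Starts between 0 and 0.35.
- jaw (a joint): How far the spring jaw is pushed back (to the bed's +y), in m: 0 free, about 0.004 with the blank clamped at the highest lift; stop at 0.008. Spring about 2.5 N per mm.
- jaw_face (a point): Spring jaw on the +y side of the bed: wood, 70 mm long (x), 20 mm thick, top 31 mm above the base. The point is on the top edge of its face, at mid-length; unpressed, the face is 20 mm to +y of bed and its middle 35 mm to +x.
- work: The leg blank again: its origin is on its underside, at the middle of its whole length of 180 mm with the tenon (15 mm to +x of the block's centre); axes as work_center.
- router: Bystander: trim router standing on its round base, 90 mm diameter, 172 mm high; origin at the centre of its underside.
- glue: Bystander: closed white glue bottle, 60 mm diameter, 170 mm high; origin at the centre of its underside.
- sander: Bystander: cork sanding block with a wooden grip, 120 x 65 x 44 mm; origin at the centre of its underside.

How it is judged:
By the outcome, as a careful person would: the job done as asked, in the order asked, and still so for the second after the job is handed in, while the arm keeps its last pose, push and grip.
It also fails if it takes over 51 s, if anything falls off the work surface, if the arm or the gripper's body presses on something with over 40 N, if the wrist force passes 120 N, or if a joint passes its speed limit or range.

### The arm

A 6-joint arm with a two-finger parallel gripper is mounted at the origin on the work surface. World frame = base frame: x ahead of the robot, y to its left, z up, the work surface at z = 0. Lengths are in mm, angles in rad, forces in N, time in s.
With the tool pointing down it reaches from about 350 to 775 mm from the base axis. Payload 7.3 kg.
Tool frame: the origin (TCP) lies midway between the tips of the shut fingers; the grasp point (between the pads) lies 19 mm behind it; z points along the fingers, y is the line along which they close (so a half turn about z gives the same grasp; the last joint's range is limited). The gripper opens to 92 mm and grips with 3 to 60 N. Pads are 19 mm wide; open, the fingers measure 130 mm over their backs; the gripper's body (75 mm by 190 mm) begins 47 mm behind the grasp point.
Start: joints at [0.972, 0.342, 1.524, -0, 1.275, -0.146], TCP at [229.669, 472.12, 226.741] pointing down, gripper open.
Joint ranges: [-2.53, 2.53], [-0.77, 2.02], [0.04, 2.7], [-1, 4.14], [0.28, 2.66], [-3.11, 3.11]. Speed limits (rad/s): [2.57, 2.57, 3.14, 3.14, 3.14, 3.14].

### API

Orientations are given as [roll, pitch, yaw] about the fixed x, y, z axes, in that order (R = Rz(yaw) Ry(pitch) Rx(roll)).
In Python, from cell import manip gives the robot as it stands.
- The arm moves only by the tool carry_out, never from a script. Its argument "rows" is a list of rows, each an object with "hand": the closure in counts, from 0 (fully open) to 255 (shut); "linear": the shift along the tool's x, y, z normalised to -1 to 1, where 1 is 15 cm, a list of three; "yaw": the turn about the tool's z normalised to -1 to 1, where 1 is 120 degrees. In form: [{"hand": hand, "linear": [dx, dy, dz], "yaw": yaw}, ...]. A call has 1 to 12 rows; each row is the pose to reach, as a shift and turn from the pose commanded when the call began, along the tool's axes at that moment; what a row does not reach only later rows make up. A row lasts 1/8 s, in which the tool goes at most 62.5 mm and 10.7 degrees, less where a joint would pass 70% of its speed; a pose out of reach is approached as far as the arm can. A call with a number of a shift or a turn outside -1 to 1 is refused whole. A call with a gripper value outside its range is refused whole. The fingers move at their own pace and stop on an object; "force" is the grip in N (left out, the last holds). Time passes only in rows, so rows that repeat a pose let the fingers close. It gives the time, the measured TCP pose, the force, the opening and the grip force at its end, in the units of the state.
- manip.get_obs(): the state, without advancing time (a new reading comes with each control period).
- manip.read_camera(name): name is "side" or "top"; returns (picture, depth): 384x512x3 uint8, red, green, blue; 384x512 float32, mm along the optical axis (not along the pixel's ray), 0 where there is no reading.
- manip.camera_params(name): a dict with "fx", "fy", "cx", "cy" (pixels), "origin" and "attitude" of the camera in the world. Camera axes: x right, y up, looking along -z (the intrinsics and any distortion apply to the point x, -y, -z); pixel columns grow to the right and rows downward; lengths in mm; the calibration is good to about 2 mm. A picture is of the moment at which its call begins. camera_params takes no time and is no camera call.
- manip.close_job(): hands the job in; it is judged then, once.
The state is a dict: "time_s": time; "qpos": joint angles; "joint_velocities": joint speeds; "tau": joint torques, N m; "ee_pos": TCP position; "orientation": TCP orientation; "contact_force": force on the tool from outside, world axes, zero at the start; "torque": the same for the moment, N m; "opening": finger opening in mm; "grip_force": force on a finger pad.
Only numpy, scipy, OpenCV 4.12 (cv2) and the standard library are available. Lean on these libraries where they do the work, as an engineer would, in place of code of your own. Each camera call takes 0.05 s, during which the arm holds its last target. There are 200 camera calls.

## Working session

There is one attempt and no reset: what is moved stays moved. The work goes in short steps, Python scripts to look and compute and a tool call to move; the robot and the scene stay as the last step left them, time stands still between calls to the robot, and variables do not carry over. Pictures are saved under pics/ and viewed, at most 10 in all, crops included, and the job is handed in when it is done.

Besides the shell and the picture viewer there is one more tool, called after ">>>" as a command line: name --argument value ..., lists and objects as JSON in quotes. carry_out: Moves the arm, as the interface text tells. Its arguments: {"type":"object","properties":{"rows":{"type":"array","items":{"type":"object","properties":{"hand":{"type":"number"},"linear":{"type":"array","items":{"type":"number","minimum":-1,"maximum":1}},"yaw":{"type":"number","minimum":-1,"maximum":1}}}},"force":{"type":"number"}},"required":["rows"]}

```bash
mkdir -p pics
cat > h.py <<'E'
import numpy as np, cv2
from scipy.spatial.transform import Rotation as R
from cell import manip
def cam(n):
    p,d=manip.read_camera(n); return p,d,manip.camera_params(n)
def att(c):
    a=np.array(c["attitude"],float)
    return a if a.shape==(3,3) else (R.from_euler('xyz',a).as_matrix() if a.size==3 else R.from_quat(a).as_matrix())
def cloud(d,c):
    v,u=np.mgrid[:d.shape[0],:d.shape[1]]
    P=np.stack([(u-c["cx"])/c["fx"]*d,-(v-c["cy"])/c["fy"]*d,-d],-1)
    W=P@att(c).T+np.array(c["origin"]); W[d==0]=np.nan
    return W
E
python3 - <<'E'
from h import *
print(manip.get_obs())
for n in("top","side"):
    p,d,c=cam(n); print(n,c)
    np.savez(f"{n}0.npz",p=p,d=d)
    cv2.imwrite(f"pics/{n}0.png",p[...,::-1])
    W=cloud(d,c); print(np.nanmedian(W.reshape(-1,3),0), W[200,256])
E
```

```text
{'time_s': 0.0, 'qpos': array([ 9.71958008e-01,  3.42721627e-01,  1.52502604e+00,  2.81405446e-05,
        1.27540726e+00, -1.45996382e-01]), 'joint_velocities': array([-1.45279228e-04, -1.31309182e-03, -2.04981593e-03, -1.00589993e-03,
        1.11952754e-03, -5.60723373e-06]), 'tau': array([ 5.39196208e-04, -4.31237841e+01, -2.44216526e+01,  7.16839987e-02,
        5.60571975e-02, -1.27348708e-04]), 'ee_pos': array([229.43450273, 471.75317835, 226.04238956]), 'orientation': array([-3.14005091e+00, -2.53900025e-04,  2.68874231e+00]), 'contact_force': array([ 0.38726231, -0.35885532, -0.59299317]), 'torque': array([ 0.0381997 ,  0.01637354, -0.00942291]), 'grip_force': 0.0, 'opening': 91.93244363774102}
top {'fx': 441.64765794146155, 'fy': 441.64765794146155, 'cx': 255.69391143666164, 'cy': 191.26086801937817, 'origin': array([ 259.29721225,  -86.99065017, 1459.70821561]), 'attitude': array([ 0.16268684, -0.00499071, -1.55959763])}
[ 5.05979342e+02 -9.13527332e+01 -1.11465807e-01] [468.91059279 -92.93099872   3.44893909]
side {'fx': 348.01324855390453, 'fy': 348.01324855390453, 'cx': 254.59737649668622, 'cy': 194.30138941721256, 'origin': array([-120.36367568, -651.11422317,  591.69426169]), 'attitude': array([ 1.0019565 , -0.01785423, -0.81302213])}
[541.70247705 -53.61382834  -1.49958199] [522.27500539 -63.01601476  14.70073863]
```

View pics/top0.png

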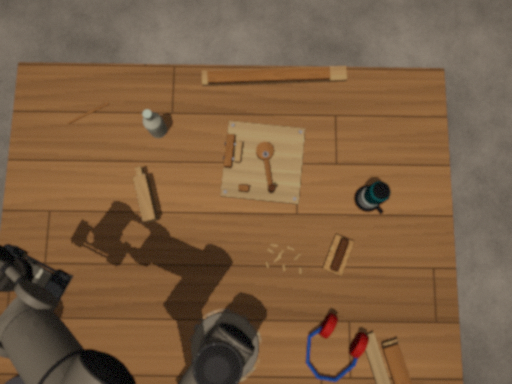

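View pics/side0.png

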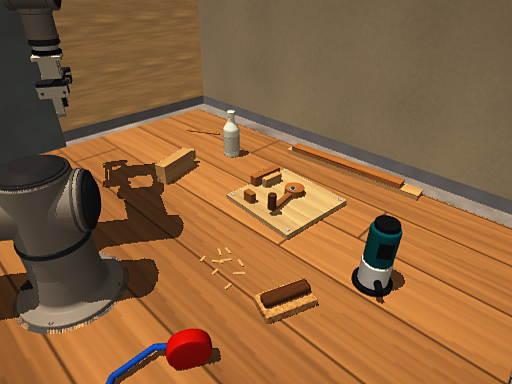

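The top view shows the blank at about (146,193) with its tenon at (140,170). The jig is centred at (263,162), with the stop at (244,188), the jaw at (238,150), the pivot at (264,150) and the knob at (272,188). In the side view the blank is at (176,165) and the knob at (272,202), with clear space around both.

```bash
cat > meas.py <<'E'
from h import *
def rect(W,m):
    n,l,s,_=cv2.connectedComponentsWithStats(m.astype(np.uint8)); k=1+np.argmax(s[1:,4]); m=l==k
    r=cv2.minAreaRect(W[m][:,:2].astype(np.float32)); return r,m
def box(W,x0,x1,y0,y1,z0,z1):
    return (W[...,0]>x0)&(W[...,0]<x1)&(W[...,1]>y0)&(W[...,1]<y1)&(W[...,2]>z0)&(W[...,2]<z1)
E
python3 - <<'E'
from meas import *
for n in("top","side"):
    f=np.load(n+"0.npz"); c=manip.camera_params(n); W=cloud(f["d"],c)
    if n=="top":
        for q in [(162,280),(150,264),(188,272),(188,244),(150,238),(150,229),(200,148),(172,140),(125,150)]: print(q,W[q].round(0))
    m=box(W,300,800,-250,60,9,26); r,m=rect(W,m); print(n,"jig",r,np.nanmedian(W[m][:,2]),cv2.boxPoints(r).round())
    m=box(W,300,560,150,400,50,80); r,m=rect(W,m); print("blank top",r,np.nanmedian(W[m][:,2]),cv2.boxPoints(r).round())
    m=box(W,300,560,150,400,30,80); r,m=rect(W,m); print("blank+tenon",r,m.sum(),cv2.boxPoints(r).round())
    m=box(W,300,800,-250,60,68,95); r,m=rect(W,m); print("knob top",r,np.nanmedian(W[m],0),m.sum())
    m=box(W,300,800,-250,60,33,58)
    n_,l,s,_=cv2.connectedComponentsWithStats(m.astype(np.uint8))
    for k in range(1,n_):
        if s[k,4]>12:
            Q=W[l==k]; print("part",s[k,4],cv2.minAreaRect(Q[:,:2].astype(np.float32)),np.median(Q[:,2]))
    print("bench z",np.nanmedian(W[box(W,350,550,60,200,-15,15)][:,2]))
E
```

```text
(162, 280) [ 595. -171.   22.]
(150, 264) [ 630. -117.   44.]
(188, 272) [ 496. -143.   85.]
(188, 244) [501. -53.  51.]
(150, 238) [627. -32.  51.]
(150, 229) [628.  -2.  48.]
(200, 148) [456. 251.  66.]
(172, 140) [550. 286.  50.]
(125, 150) [685. 243. 125.]
top jig ((600.3815307617188, -113.91023254394531), (260.5500793457031, 267.0006103515625), 84.84275817871094) 18.998218110540506 [[ 456. -232.]
 [ 722. -256.]
 [ 745.    4.]
 [ 479.   28.]]
blank top ((476.6240234375, 270.2549133300781), (175.13119506835938, 40.99555587768555), 15.726167678833008) 65.5675823051547 [[387. 266.]
 [398. 227.]
 [566. 274.]
 [555. 314.]]
blank+tenon ((476.6240234375, 270.2549133300781), (175.13119506835938, 40.99555587768555), 15.726167678833008) 729 [[387. 266.]
 [398. 227.]
 [566. 274.]
 [555. 314.]]
knob top ((497.9848937988281, -139.55252075195312), (21.783971786499023, 19.066499710083008), 0.698554277420044) [ 496.42388362 -139.5370611    84.37994319] 47
part 403 ((625.6805419921875, -12.34829330444336), (57.292823791503906, 109.87039947509766), 84.45550537109375) 51.12453441393018
part 377 ((5
[... 677 characters left out ...]
66.07293701171875), (175.751953125, 43.42230987548828), 15.12920093536377) 576 [[385. 264.]
 [396. 222.]
 [565. 268.]
 [554. 310.]]
knob top ((498.0830078125, -143.59988403320312), (21.995241165161133, 20.560487747192383), 11.149778366088867) [ 495.15500574 -146.24253975   79.60547103] 63
part 363 ((626.35009765625, -17.28118133544922), (54.0947151184082, 110.45213317871094), 83.53885650634766) 46.67155784950353
part 303 ((574.9285278320312, -122.34551239013672), (176.9781494140625, 59.61863708496094), 1.6539771556854248) 37.73934710736853
part 92 ((502.31201171875, -53.380062103271484), (34.313758850097656, 20.780635833740234), 88.94635009765625) 46.0517323058732
bench z -1.7766328889184706
```

```bash
cat >> h.py <<'E'
def plan(x,y,z,yawdeg):
    o=manip.get_obs(); p=np.array(o["ee_pos"]); a=R.from_euler('xyz',o["orientation"]); yaw=np.degrees(o["orientation"][2])
    M=R.from_euler('xyz',[np.pi,0,o["orientation"][2]])
    t=M.inv().apply(np.array([x,y,z])-p)/150
    dy=(yawdeg-yaw+180)%360-180
    print("t %.2f pos %s yaw %.2f F %s open %.1f grip %.1f q6 %.2f"%(o["time_s"],p.round(1),yaw,o["contact_force"].round(1),o["opening"],o["grip_force"],o["qpos"][5]))
    print("linear",t.round(3),"yaw",round(-dy/120,3)); return t
E
python3 -c "
from h import *
plan(466,266.5,226,195.6)"
```

```text
t 0.10 pos [229.5 471.8 226.1] yaw 154.06 F [-0.   0.3 -0.1] open 91.7 grip 0.0 q6 -0.15
linear [-2.017e+00 -5.410e-01  1.000e-03] yaw -0.346
```

>>> carry_out --rows '[{"hand": 0,"linear": [-0.33,-0.09,0],"yaw": -0.08},{"hand": 0,"linear": [-0.67,-0.18,0],"yaw": -0.16},{"hand": 0,"linear": [-1,-0.27,0],"yaw": -0.24},{"hand": 0,"linear": [-1,-0.27,0],"yaw": -0.347},{"hand": 0,"linear": [-1,-0.27,0],"yaw": -0.347}]'

```text
time_s: 0.72
ee_pos: [347.1, 369.6, 226.4]
orientation: [-3.141, -0.001, -2.869]
contact_force: [-0.4, 0.1, 0.8]
opening: 91.6
grip_force: 0.0
```

```bash
python3 -c "
from h import *
plan(466,266.5,110,195.6)"
```

```text
t 0.72 pos [347.1 369.6 226.4] yaw -164.36 F [-0.4  0.1  0.8] open 91.6 grip 0.0 q6 -1.18
linear [-0.578 -0.875  0.776] yaw 0.0
```

>>> carry_out --rows '[{"hand": 0,"linear": [-0.2,-0.3,0.2],"yaw": 0},{"hand": 0,"linear": [-0.4,-0.6,0.5],"yaw": 0},{"hand": 0,"linear": [-0.578,-0.875,0.776],"yaw": 0},{"hand": 0,"linear": [-0.578,-0.875,0.776],"yaw": 0},{"hand": 0,"linear": [-0.578,-0.875,0.776],"yaw": 0},{"hand": 0,"linear": [-0.578,-0.875,0.776],"yaw": 0}]'

```text
time_s: 1.48
ee_pos: [465.5, 268.6, 111.5]
orientation: [3.141, 0.002, -2.867]
contact_force: [0.2, 0.2, 0.9]
opening: 92.1
grip_force: 0.0
```

Run:
```python
from h import *
plan(466,266.5,37,195.6)
p,d,c=cam("side"); cv2.imwrite("pics/side1.png",cv2.resize(p[60:260,60:260,::-1],None,fx=3,fy=3))
```

```text
t 1.48 pos [465.5 268.6 111.5] yaw -164.25 F [0.2 0.2 0.9] open 92.1 grip 0.0 q6 -1.47
linear [ 0.    -0.014  0.497] yaw 0.001
```

View pics/side1.png

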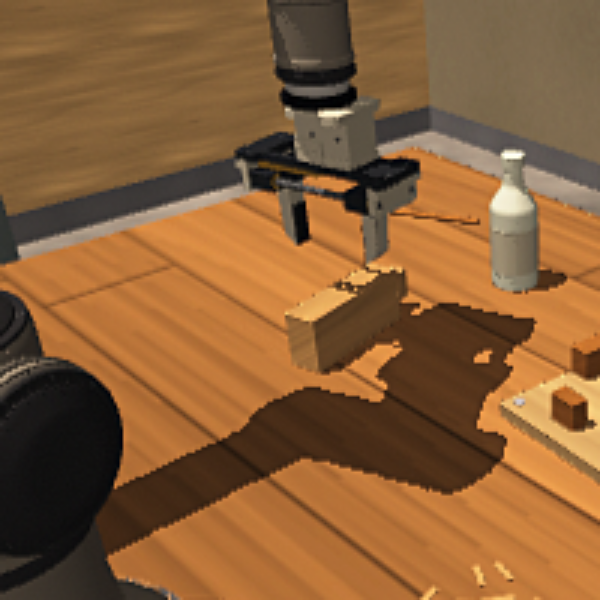

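The gripper is above the blank, with its fingers at about (295,215) and (375,240) straddling it, so I descend and grip.

>>> carry_out --force 30 --rows '[{"hand": 0,"linear": [0,0,0.15],"yaw": 0},{"hand": 0,"linear": [0,0,0.32],"yaw": 0},{"hand": 0,"linear": [0,0,0.485],"yaw": 0},{"hand": 0,"linear": [0,0,0.485],"yaw": 0},{"hand": 0,"linear": [0,0,0.485],"yaw": 0},{"hand": 255,"linear": [0,0,0.485],"yaw": 0},{"hand": 255,"linear": [0,0,0.485],"yaw": 0},{"hand": 255,"linear": [0,0,0.485],"yaw": 0},{"hand": 255,"linear": [0,0,0.485],"yaw": 0},{"hand": 255,"linear": [0,0,0.485],"yaw": 0},{"hand": 255,"linear": [0,0,0.485],"yaw": 0},{"hand": 255,"linear": [0,0,0.485],"yaw": 0}]'

```text
time_s: 3.02
ee_pos: [465.8, 267.1, 37.5]
orientation: [-3.142, -0.0, -2.868]
contact_force: [0.2, -0.9, -1.1]
opening: 39.9
grip_force: 30.0
```

Run:
```python
from meas import *
plan(466,266.5,187,195.6)
for n in("top","side"):
    p,d,c=cam(n); W=cloud(d,c)
    m=box(W,300,560,150,400,25,68)
    m&=(p[...,0].astype(int)-p[...,2]>40)
    r,m=rect(W,m); print(n,r,m.sum())
```

```text
t 3.02 pos [465.8 267.1  37.5] yaw -164.30 F [ 0.2 -0.9 -1.1] open 39.9 grip 30.0 q6 -1.47
linear [ 0.    -0.004 -0.996] yaw 0.001
top ((420.2203674316406, 246.55056762695312), (55.0799446105957, 24.431562423706055), 12.368570327758789) 120
side ((475.80828857421875, 262.0289001464844), (172.27969360351562, 51.416053771972656), 12.40987491607666) 460
```

>>> carry_out --rows '[{"hand": 255,"linear": [0,0,-0.1],"yaw": 0},{"hand": 255,"linear": [0,0,-0.3],"yaw": 0},{"hand": 255,"linear": [0,0,-0.5],"yaw": 0},{"hand": 255,"linear": [0,-0.15,-0.69],"yaw": 0},{"hand": 255,"linear": [-0.1,-0.35,-0.69],"yaw": 0},{"hand": 255,"linear": [-0.1,-0.6,-0.69],"yaw": 0},{"hand": 255,"linear": [-0.2,-0.85,-0.69],"yaw": 0},{"hand": 255,"linear": [-0.25,-1,-0.69],"yaw": 0}]'

```text
time_s: 4.12
ee_pos: [543.4, 131.4, 141.9]
orientation: [-3.141, 0.001, -2.869]
contact_force: [1.0, 0.9, -2.1]
opening: 39.8
grip_force: 30.0
```

>>> carry_out --rows '[{"hand": 255,"linear": [0,-0.25,0],"yaw": 0.03},{"hand": 255,"linear": [0,-0.5,0],"yaw": 0.06},{"hand": 255,"linear": [0,-0.75,0],"yaw": 0.1},{"hand": 255,"linear": [0,-0.9,0],"yaw": 0.14},{"hand": 255,"linear": [0,-0.95,0],"yaw": 0.173},{"hand": 255,"linear": [0,-0.95,0],"yaw": 0.173},{"hand": 255,"linear": [0,-0.95,0],"yaw": 0.173},{"hand": 255,"linear": [0,-0.95,0],"yaw": 0.173}]'

```text
time_s: 5.12
ee_pos: [580.9, -3.6, 141.2]
orientation: [3.141, -0.0, 3.055]
contact_force: [-0.8, -0.9, -2.5]
opening: 40.1
grip_force: 30.0
```

Run:
```python
from h import *
plan(597.2,-61.7,125,174.9)
```

```text
t 5.12 pos [580.9  -3.6 141.2] yaw 175.02 F [-0.8 -0.9 -2.5] open 40.1 grip 30.0 q6 -1.62
linear [-0.142 -0.376  0.108] yaw 0.001
```

>>> carry_out --rows '[{"hand": 255,"linear": [-0.05,-0.15,0],"yaw": 0.001},{"hand": 255,"linear": [-0.1,-0.28,0.05],"yaw": 0.001},{"hand": 255,"linear": [-0.142,-0.376,0.108],"yaw": 0.001},{"hand": 255,"linear": [-0.142,-0.376,0.108],"yaw": 0.001},{"hand": 255,"linear": [-0.142,-0.376,0.108],"yaw": 0.001},{"hand": 255,"linear": [-0.142,-0.376,0.108],"yaw": 0.001}]'

```text
time_s: 5.88
ee_pos: [597.3, -61.7, 125.1]
orientation: [3.141, 0.0, 3.052]
contact_force: [-0.7, -0.7, -2.4]
opening: 39.9
grip_force: 30.0
```

Run:
```python
from meas import *
plan(597.2,-61.7,57,174.9)
for n in("top","side"):
    p,d,c=cam(n); W=cloud(d,c); np.savez(n+"1.npz",p=p,d=d)
    m=box(W,480,760,-100,-20,98,157)&(p[...,0].astype(int)-p[...,2]>40)
    Q=W[m]; u=np.array([.996,-.089]); s=Q[:,:2]@u
    tcp=manip.get_obs()["ee_pos"][:2]@u
    print(n,"along-axis ends rel TCP",np.percentile(s,[0,2,98,100])-tcp,m.sum())
    m=box(W,470,560,-90,-20,43,56); r,_=rect(W,m); print("stop",r, np.array(r[0])@u+10-tcp)
    if n=="side": cv2.imwrite("pics/side2.png",cv2.resize(p[80:260,180:380,::-1],None,fx=4,fy=3.3) if 0 else cv2.resize(p[90:240,180:380,::-1],None,fx=4,fy=4))
```

```text
t 5.88 pos [597.3 -61.7 125.1] yaw 174.86 F [-0.7 -0.7 -2.4] open 39.9 grip 30.0 q6 -1.71
linear [ 0.001 -0.     0.454] yaw -0.0Traceback (most recent call last):
  File "<stdin>", line 8, in <module>
    return _quantile_unchecked(
        a, q, axis, out, overwrite_input, method, keepdims, weights)
    return _ureduce(a,
                    func=_quantile_ureduce_func,
    ...<5 lines>...
                    overwrite_input=overwrite_input,
                    method=method)
    r = func(a, **kwargs)
    result = _quantile(arr,
                       quantiles=q,
    ...<2 lines>...
                       out=out,
                       weights=wgt)
    slices_having_nans = np.isnan(arr[-1, ...])
                                  ~~~^^^^^^^^^
IndexError: index -1 is out of bounds for axis 0 with size 0
```

Run:
```python
from meas import *
for n in("top","side"):
    p,d,c=cam(n); W=cloud(d,c); np.savez(n+"1.npz",p=p,d=d)
    m=box(W,480,760,-110,-20,85,118)
    Q=W[m]; u=np.array([.996,-.089]); s=Q[:,:2]@u
    tcp=manip.get_obs()["ee_pos"][:2]@u
    if m.sum(): print(n,"along-axis ends rel TCP",np.percentile(s,[0,2,98,100])-tcp,m.sum(),np.percentile(Q[:,2],[0,50,100]))
    m=box(W,470,560,-90,-20,43,56)
    if m.sum()>20: r,_=rect(W,m); print("stop",r, np.array(r[0])@u+10-tcp)
    if n=="side": cv2.imwrite("pics/side2.png",cv2.resize(p[90:240,180:380,::-1],None,fx=4,fy=4))
```

```text
side along-axis ends rel TCP [-76.64468443 -75.81885839  96.03067889 105.68579334] 433 [ 86.01621018 103.22142375 117.85681391]
stop ((503.1680603027344, -52.49763488769531), (33.746585845947266, 19.650922775268555), 85.00657653808594) -84.6291165535024
```

View pics/side2.png

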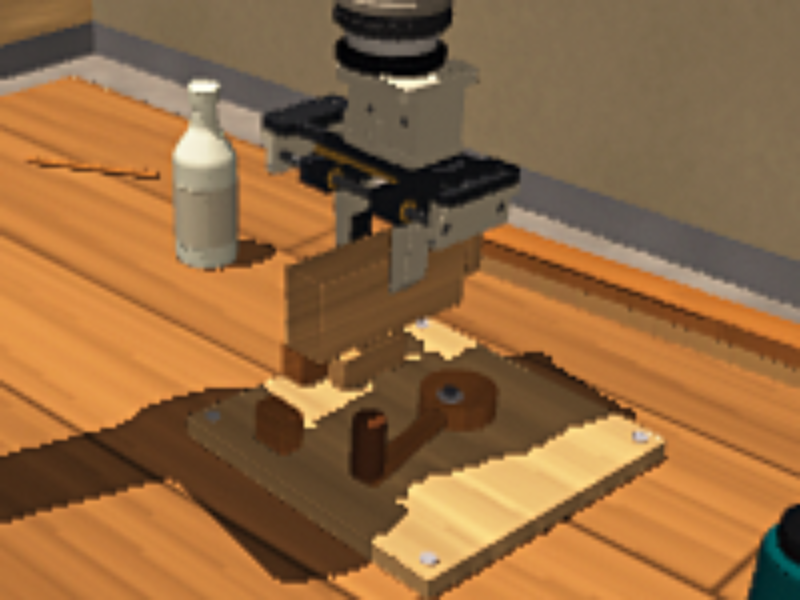

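The blank is held over the bed, clear of the jaw at (375,360). Its plain end is about 8 mm from the stop at (278,425), so I shift it 4 mm towards the stop while lowering.

>>> carry_out --rows '[{"hand": 255,"linear": [0.027,0,0.1],"yaw": 0},{"hand": 255,"linear": [0.027,0,0.2],"yaw": 0},{"hand": 255,"linear": [0.027,0,0.24],"yaw": 0},{"hand": 255,"linear": [0.027,0,0.28],"yaw": 0},{"hand": 255,"linear": [0.027,0,0.32],"yaw": 0},{"hand": 255,"linear": [0.027,0,0.35],"yaw": 0},{"hand": 255,"linear": [0.027,0,0.37],"yaw": 0},{"hand": 255,"linear": [0.027,0,0.37],"yaw": 0}]'

```text
time_s: 7.02
ee_pos: [593.2, -61.9, 69.2]
orientation: [3.141, -0.0, 3.051]
contact_force: [0.2, -0.1, -2.5]
opening: 40.1
grip_force: 30.0
```

Run:
```python
from h import *
plan(593.3,-61.3,56,174.9)
p,d,c=cam("side"); cv2.imwrite("pics/side3.png",cv2.resize(p[110:230,200:340,::-1],None,fx=5,fy=5))
```

```text
t 7.03 pos [593.2 -61.9  69.2] yaw 174.82 F [ 0.2 -0.1 -2.5] open 40.1 grip 30.0 q6 -1.71
linear [-0.     0.004  0.088] yaw -0.001
```

View pics/side3.png

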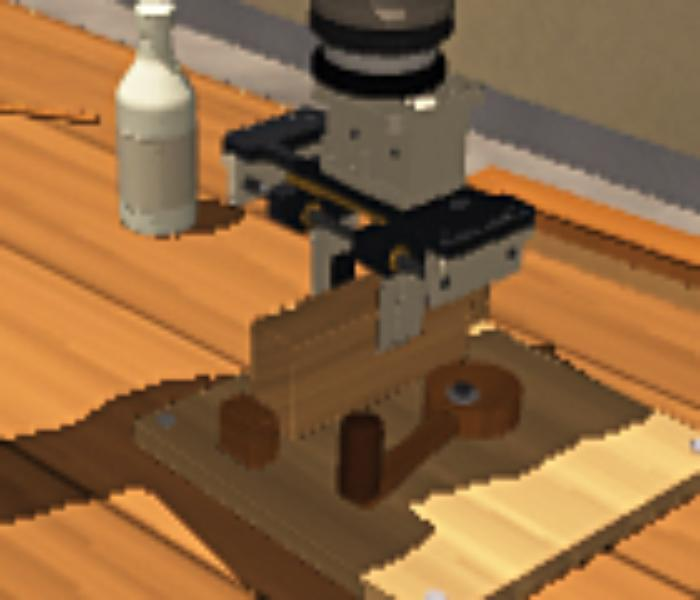

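The blank has gone in freely between the jaw and the cam at (470,395), close in front of the stop at (250,435), with no side force. I lower it until it touches the base.

>>> carry_out --rows '[{"hand": 255,"linear": [0,0,0.03],"yaw": 0},{"hand": 255,"linear": [0,0,0.06],"yaw": 0},{"hand": 255,"linear": [0,0,0.08],"yaw": 0},{"hand": 255,"linear": [0,0,0.09],"yaw": 0},{"hand": 255,"linear": [0,0,0.094],"yaw": 0},{"hand": 255,"linear": [0,0,0.094],"yaw": 0}]'

```text
time_s: 7.82
ee_pos: [593.3, -62.0, 55.5]
orientation: [3.142, 0.0, 3.051]
contact_force: [-1.8, 0.4, 0.5]
opening: 39.9
grip_force: 30.0
```

>>> carry_out --rows '[{"hand": 110,"linear": [0,0,0],"yaw": 0},{"hand": 110,"linear": [0,0,0],"yaw": 0},{"hand": 110,"linear": [0,0,0],"yaw": 0},{"hand": 110,"linear": [0,0,-0.1],"yaw": 0},{"hand": 110,"linear": [0,0,-0.3],"yaw": 0},{"hand": 0,"linear": [0,0,-0.6],"yaw": 0},{"hand": 0,"linear": [0,0,-0.8],"yaw": 0},{"hand": 0,"linear": [0.3,0,-0.8],"yaw": 0},{"hand": 0,"linear": [0.7,0,-0.8],"yaw": 0},{"hand": 0,"linear": [1,0,-0.8],"yaw": 0},{"hand": 0,"linear": [1,0,-0.8],"yaw": 0}]'

```text
time_s: 9.2
ee_pos: [441.5, -47.9, 176.4]
orientation: [3.142, 0.0, 3.051]
contact_force: [1.3, -0.9, -0.2]
opening: 91.6
grip_force: 0.0
```

Run:
```python
from meas import *
plan(497,-140,150,174.9)
u=np.array([.996,-.089]);v=np.array([.089,.996])
for n in("top","side"):
    p,d,c=cam(n); W=cloud(d,c); np.savez(n+"2.npz",p=p,d=d)
    def rep(k,m):
        if m.sum()<10: print(n,k,m.sum());return
        r,m=rect(W,m); s=W[m][:,:2]@u; t=W[m][:,:2]@v
        print(n,k,np.round(r[0],1),np.round(r[1],1),round(r[2],1),"along",s.min().round(1),s.max().round(1),"across",t.min().round(1),t.max().round(1),m.sum())
    rep("blank",box(W,500,740,-110,-20,72,95)); rep("stop",box(W,470,530,-90,-20,43,56)); rep("knob",box(W,470,530,-180,-105,66,95)); 
    rep("jaw",box(W,560,720,-45,30,42,58))
    if n=="top": cv2.imwrite("pics/top2.png",cv2.resize(p[110:220,210:320,::-1],None,fx=5,fy=5))
```

```text
t 9.20 pos [441.5 -47.9 176.4] yaw 174.80 F [ 1.3 -0.9 -0.2] open 91.6 grip 0.0 q6 -1.76
linear [-0.424 -0.578  0.176] yaw -0.001
top blank [621.  -63.7] [ 39.9 100.4] 84.3 along 573.8 674.4 across -28.3 12.1 352
top stop 0
top knob 5
top jaw [636.7 -14.3] [55.2 88.5] 84.7 along 591.1 679.7 across 14.8 70.0 312
side blank [590.9 -63.6] [ 42.7 147.3] 85.6 along 520.7 667.9 across -32.9 11.3 415
side stop [510.5 -56.8] [38.8 37.4] 86.8 along 494.9 532.8 across -30.0 8.6 101
side knob [ 498.7 -143.3] [25.3 22.4] 36.2 along 497.0 523.7 across -110.2 -86.8 73
side jaw [628.1   1.4] [ 18.7 108.8] 83.3 along 571.1 680.1 across 49.3 68.1 81
```

View pics/top2.png

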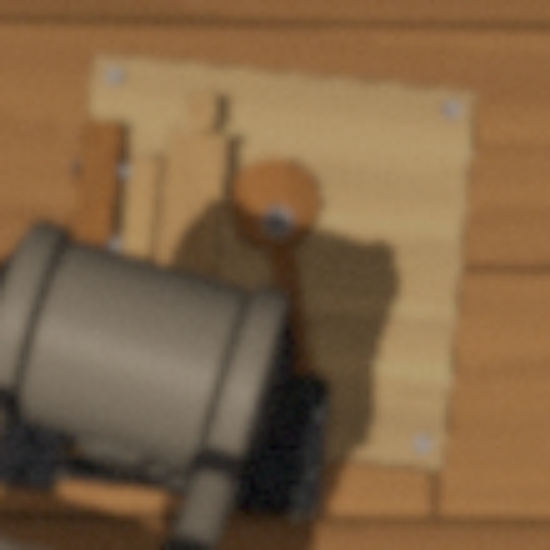

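The blank stands flat between the jaw strip at (145,200) and the cam at (275,200), with its tenon at (205,110) pointing away from the stop and a gap of about 5 mm. Next I go to the knob, flipping the wrist for joint range.

>>> carry_out --rows '[{"hand": 90,"linear": [-0.1,-0.15,0],"yaw": 0.085},{"hand": 90,"linear": [-0.2,-0.3,0],"yaw": 0.17},{"hand": 90,"linear": [-0.3,-0.4,0],"yaw": 0.255},{"hand": 90,"linear": [-0.4,-0.5,0.05],"yaw": 0.34},{"hand": 90,"linear": [-0.43,-0.58,0.1],"yaw": 0.425},{"hand": 90,"linear": [-0.43,-0.58,0.2],"yaw": 0.51},{"hand": 90,"linear": [-0.43,-0.58,0.25],"yaw": 0.595},{"hand": 90,"linear": [-0.43,-0.58,0.3],"yaw": 0.68},{"hand": 90,"linear": [-0.43,-0.58,0.3],"yaw": 0.765},{"hand": 90,"linear": [-0.43,-0.58,0.3],"yaw": 0.85},{"hand": 90,"linear": [-0.43,-0.58,0.3],"yaw": 0.935},{"hand": 90,"linear": [-0.43,-0.58,0.3],"yaw": 1.0}]'

```text
time_s: 10.8
ee_pos: [501.9, -141.4, 130.3]
orientation: [3.14, -0.0, 0.952]
contact_force: [1.1, -0.6, 0.4]
opening: 59.5
grip_force: 0.0
```

Run:
```python
from meas import *
plan(498,-140,130,9.2)
```

```text
t 10.80 pos [ 501.9 -141.4  130.3] yaw 54.54 F [ 1.1 -0.6  0.4] open 59.5 grip 0.0 q6 0.20
linear [-0.007 -0.027  0.002] yaw 0.378
```

>>> carry_out --rows '[{"hand": 90,"linear": [-0.007,-0.027,0],"yaw": 0.085},{"hand": 90,"linear": [-0.007,-0.027,0],"yaw": 0.17},{"hand": 90,"linear": [-0.007,-0.027,0],"yaw": 0.255},{"hand": 90,"linear": [-0.007,-0.027,0],"yaw": 0.34},{"hand": 90,"linear": [-0.007,-0.027,0],"yaw": 0.378},{"hand": 90,"linear": [-0.007,-0.027,0],"yaw": 0.378},{"hand": 90,"linear": [-0.007,-0.027,0.05],"yaw": 0.378},{"hand": 90,"linear": [-0.007,-0.027,0.1],"yaw": 0.378}]'

```text
time_s: 11.8
ee_pos: [496.5, -139.4, 114.6]
orientation: [-3.141, 0.0, 0.166]
contact_force: [-0.2, -0.0, 0.2]
opening: 59.3
grip_force: 0.0
```

Run:
```python
from meas import *
plan(498,-140,46,9.2)
p,d,c=cam("side"); cv2.imwrite("pics/side4.png",cv2.resize(p[110:240,210:350,::-1],None,fx=4,fy=4))
```

```text
t 11.80 pos [ 496.5 -139.4  114.6] yaw 9.51 F [-0.2 -0.   0.2] open 59.3 grip 0.0 q6 0.98
linear [0.009 0.005 0.457] yaw 0.003
```

View pics/side4.png

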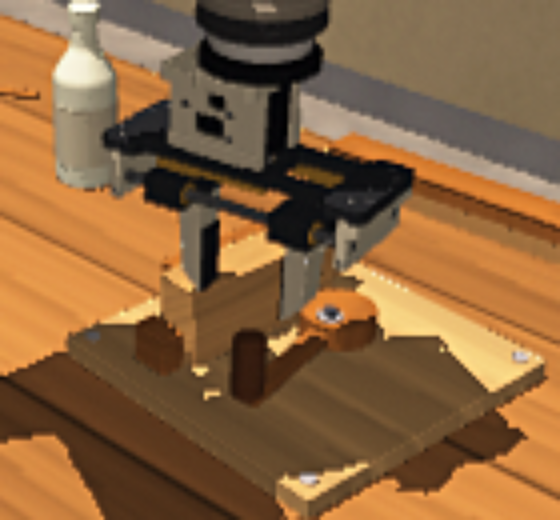

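The fingers at (200,250) and (300,285) straddle the knob, which is below them at (248,365), so I lower and close.

>>> carry_out --force 30 --rows '[{"hand": 90,"linear": [0.008,0.005,0.12],"yaw": 0},{"hand": 90,"linear": [0.008,0.005,0.25],"yaw": 0},{"hand": 90,"linear": [0.008,0.005,0.38],"yaw": 0},{"hand": 90,"linear": [0.008,0.005,0.455],"yaw": 0},{"hand": 90,"linear": [0.008,0.005,0.455],"yaw": 0},{"hand": 90,"linear": [0.008,0.005,0.455],"yaw": 0},{"hand": 255,"linear": [0.008,0.005,0.455],"yaw": 0},{"hand": 255,"linear": [0.008,0.005,0.455],"yaw": 0},{"hand": 255,"linear": [0.008,0.005,0.455],"yaw": 0},{"hand": 255,"linear": [0.008,0.005,0.455],"yaw": 0},{"hand": 255,"linear": [0.008,0.005,0.455],"yaw": 0}]'

```text
time_s: 13.22
ee_pos: [497.7, -140.0, 47.1]
orientation: [3.142, -0.0, 0.165]
contact_force: [-0.5, -0.7, 1.0]
opening: 23.7
grip_force: 30.0
```

```bash
cat >> h.py <<'E'
def arc(deg,piv=(617.5,-120.8),r=None):
    o=manip.get_obs(); p=np.array(o["ee_pos"]); piv=np.array(piv)
    v=p[:2]-piv; a0=np.degrees(np.arctan2(v[1],v[0]))%360; r0=np.hypot(*v); r=r or r0
    M=R.from_euler('xyz',[np.pi,0,o["orientation"][2]])
    print("t %.2f"%o["time_s"],p.round(1),"r",r0.round(1),"theta",round(np.radians(a0-174.9),3),"F",o["contact_force"].round(1),"M",o["torque"].round(2),"open",round(o["opening"],1),"grip",round(o["grip_force"],1))
    for k in deg:
        a=np.radians(a0+k); t=np.array([*(piv+r*np.array([np.cos(a),np.sin(a)])),p[2]])
        print(k,(M.inv().apply(t-p)/150).round(3)[:2],round(-k/120,3))
E
python3 -c "
from h import *
arc([3,8,13,18,23,28,33,38])"
```

```text
t 13.22 [ 497.7 -140.    47.1] r 121.3 theta 0.248 F [-0.5 -0.7  1. ] M [-0.1   0.19 -0.01] open 23.7 grip 30.0
3 [0.001 0.042] -0.025
8 [0.007 0.113] -0.067
13 [0.02  0.182] -0.108
18 [0.038 0.25 ] -0.15
23 [0.062 0.316] -0.192
28 [0.092 0.38 ] -0.233
33 [0.128 0.441] -0.275
38 [0.168 0.499] -0.317
```

>>> carry_out --rows '[{"hand": 255,"linear": [0.001,0.042,0],"yaw": -0.025},{"hand": 255,"linear": [0.007,0.113,0],"yaw": -0.067},{"hand": 255,"linear": [0.02,0.182,0],"yaw": -0.108},{"hand": 255,"linear": [0.038,0.25,0],"yaw": -0.15},{"hand": 255,"linear": [0.062,0.316,0],"yaw": -0.192},{"hand": 255,"linear": [0.092,0.38,0],"yaw": -0.233},{"hand": 255,"linear": [0.092,0.38,0],"yaw": -0.233},{"hand": 255,"linear": [0.092,0.38,0],"yaw": -0.233}]'

```text
time_s: 14.22
ee_pos: [520.2, -193.8, 47.1]
orientation: [-3.141, 0.0, 0.651]
contact_force: [-2.8, -0.6, 3.5]
opening: 23.4
grip_force: 30.0
```

```bash
python3 -c "
from h import *
arc([4,8,12,16,20,24,28])"
```

```text
t 14.22 [ 520.2 -193.8   47.1] r 121.6 theta 0.733 F [-2.8 -0.6  3.5] M [-0.22  0.5   0.02] open 23.4 grip 30.0
4 [0.002 0.057] -0.033
8 [0.007 0.113] -0.067
12 [0.016 0.169] -0.1
16 [0.03  0.224] -0.133
20 [0.047 0.278] -0.167
24 [0.068 0.33 ] -0.2
28 [0.092 0.381] -0.233
```

>>> carry_out --force 45 --rows '[{"hand": 255,"linear": [0.002,0.057,0],"yaw": -0.033},{"hand": 255,"linear": [0.007,0.113,0],"yaw": -0.067},{"hand": 255,"linear": [0.016,0.169,0],"yaw": -0.1},{"hand": 255,"linear": [0.03,0.224,0],"yaw": -0.133},{"hand": 255,"linear": [0.047,0.278,0],"yaw": -0.167},{"hand": 255,"linear": [0.068,0.33,0],"yaw": -0.2},{"hand": 255,"linear": [0.068,0.33,0],"yaw": -0.2},{"hand": 255,"linear": [0.068,0.33,0],"yaw": -0.2}]'

```text
time_s: 15.22
ee_pos: [558.2, -227.3, 47.1]
orientation: [-3.141, 0.001, 1.071]
contact_force: [-3.9, -2.9, 3.4]
opening: 23.5
grip_force: 45.0
```

```bash
python3 -c "
from h import *
arc([4,8,12,16,20,24])"
```

```text
t 15.22 [ 558.2 -227.3   47.1] r 121.9 theta 1.152 F [-3.9 -2.9  3.4] M [-0.52  0.77 -0.04] open 23.5 grip 45.0
4 [0.002 0.057] -0.033
8 [0.007 0.113] -0.067
12 [0.016 0.169] -0.1
16 [0.03  0.224] -0.133
20 [0.047 0.278] -0.167
24 [0.068 0.331] -0.2
```

>>> carry_out --rows '[{"hand": 255,"linear": [0.002,0.057,0],"yaw": -0.033},{"hand": 255,"linear": [0.007,0.113,0],"yaw": -0.067},{"hand": 255,"linear": [0.016,0.169,0],"yaw": -0.1},{"hand": 255,"linear": [0.03,0.224,0],"yaw": -0.133},{"hand": 255,"linear": [0.047,0.278,0],"yaw": -0.167},{"hand": 255,"linear": [0.068,0.33,0],"yaw": -0.2},{"hand": 255,"linear": [0.068,0.33,0],"yaw": -0.2},{"hand": 255,"linear": [0.068,0.33,0],"yaw": -0.2},{"hand": 255,"linear": [0.068,0.33,0],"yaw": -0.2}]'

```text
time_s: 16.35
ee_pos: [606.7, -242.3, 47.1]
orientation: [-3.141, 0.001, 1.49]
contact_force: [-4.0, -3.9, 3.4]
opening: 23.2
grip_force: 45.0
```

Run:
```python
from meas import *
arc([1,2,3])
u=np.array([.996,-.089]);v=np.array([.089,.996])
for n in("top","side"):
    p,d,c=cam(n); W=cloud(d,c); np.savez(n+"3.npz",p=p,d=d)
    def rep(k,m):
        if m.sum()<10: print(n,k,m.sum());return
        r,m=rect(W,m); s=W[m][:,:2]@u; t=W[m][:,:2]@v
        print(n,k,np.round(r[0],1),np.round(r[1],1),round(r[2],1),"along",s.min().round(1),s.max().round(1),"across",t.min().round(1),t.max().round(1),m.sum())
    rep("blank",box(W,500,740,-110,-20,72,95)); rep("stop",box(W,470,512,-90,-20,42,56)); rep("jaw",box(W,540,720,-45,30,42,58))
    im=p[110:220,200:330] if n=="top" else p[110:240,210:350]
    cv2.imwrite(f"pics/{n}3.png",cv2.resize(im[...,::-1],None,fx=4,fy=4))
```

```text
t 16.35 [ 606.7 -242.3   47.1] r 122.0 theta 1.571 F [-4.  -3.9  3.4] M [-0.65  0.61  0.01] open 23.2 grip 45.0
1 [0.    0.014] -0.008
2 [0.    0.028] -0.017
3 [0.001 0.043] -0.025
top blank [590.9 -53.9] [ 40.3 155.2] 85.0 along 515.8 670.9 across -21.3 19.1 565
top stop 4
top jaw [626.6  -9.8] [ 50.1 110.4] 84.7 along 569.8 680.2 across 20.8 71.1 363
side blank [588.6 -56.9] [ 42.1 150.6] 84.9 along 516.0 666.6 across -25.4 16.8 421
side stop [502.3 -52.3] [34.4 18. ] 88.7 along 495.8 515.0 across -24.7 10.3 55
side jaw [628.6   6.2] [ 11.6 107.5] 83.2 along 571.9 679.3 across 55.1 67.7 42
```

View pics/top3.png

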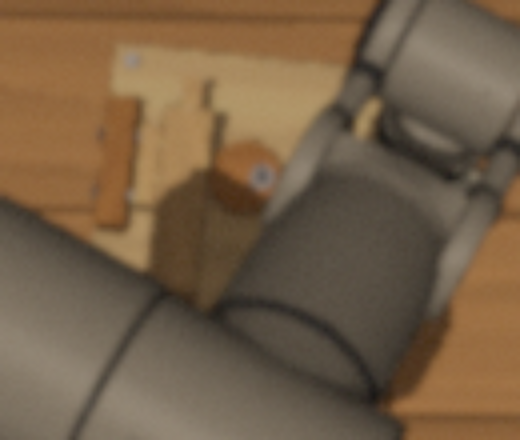

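View pics/side3.png

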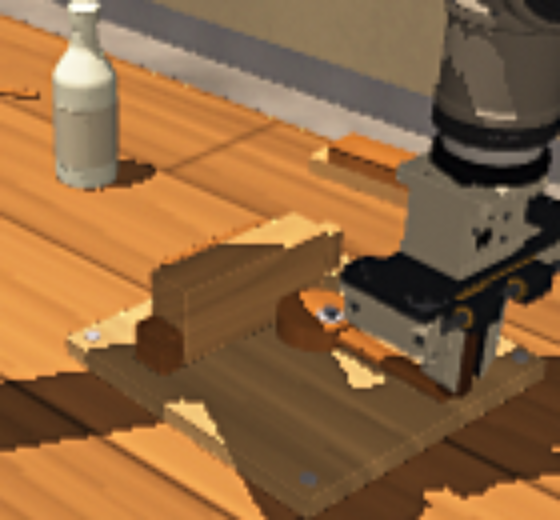

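The top view shows the blank parallel to the bed, pressed between the jaw and the cam at (250,178), and its centre has moved about 10 mm towards the jaw. The side view shows its plain end at the stop (160,340) and the gripper holding the knob at (460,380). I do one last check of the pivot position before handing in.

Run:
```python
from h import *
for n,(u,v),zz in(("top",(200+261/4-.4,110+176/4-.4),41),("side",(210+330/4-.4,110+315/4-.4),38)):
    c=manip.camera_params(n); o=np.array(c["origin"])
    r=att(c)@np.array([(u-c["cx"])/c["fx"],-(v-c["cy"])/c["fy"],-1]); P=o+r*(zz-o[2])/r[2]
    k=manip.get_obs()["ee_pos"]; d=k[:2]-P[:2]; print(n,P.round(1),np.hypot(*d),np.radians(np.degrees(np.arctan2(d[1],d[0]))%360-174.9))
```

```text
top [ 618.6 -120.3   41. ] 122.57500129498743 1.5625205421938504
side [ 620.9 -120.6   38. ] 122.47155892289885 1.5434736226072983
```

```bash
python3 -c "
from cell import manip
print(manip.close_job())"
```

```text
the job is handed in; nothing more can be done
None
```

The job is handed in at about 16.5 s: the blank lies clamped in the jig with its plain end at the stop and its tenon pointing away, and the gripper is still holding the cam lever at about 1.56 rad, the highest lift.

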